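Key in the start sequence of the pulse welder

TASK

Get the pulse welder ready from the grey key box on the board: press the blue key (gas), then the yellow key (charge), then the green key (arm), each fully down for a moment, one at a time and in that order, letting each spring back up before the next. Do not press the red cancel key; leave all keys up at the end.

Things in the scene. Friction and masses are not known exactly. Their poses are not given: they have to be found in the camera images.
- key_box: grey key box, black panel, 94 mm wide (x), 224 mm long (y), panel 35 mm above the board; fixed on the board's right half, yaw within 20 degrees. Origin: centre of its underside. Four keys 50 mm apart in a row along y, in varying order. Keep the arm clear of the motor hanging near x 0.30, y 0.50, z 0.25 and up, and of the microscope over the board's left half (x over 0.42, y 0 to 0.2).
- blue_key_top (a point): round blue push key (gas purge), 30 mm across, in a black collar 46 mm across. The point is the centre of its top face, 57 mm above the board when up; z up, y along the row of keys, x across it. Spring key: 6 mm travel straight down, 1.5 N to start, 5 N at the stop, where its top is still 4 mm above the collar.
- yellow_key_top (a point): round yellow push key (charge), 30 mm across, in a black collar 46 mm across. The point is the centre of its top face, 57 mm above the board when up; z up, y along the row of keys, x across it. Spring key: 6 mm travel straight down, 1.5 N to start, 5 N at the stop, where its top is still 4 mm above the collar.
- green_key_top (a point): round green push key (arm), 30 mm across, in a black collar 46 mm across. The point is the centre of its top face, 57 mm above the board when up; z up, y along the row of keys, x across it. Spring key: 6 mm travel straight down, 1.5 N to start, 5 N at the stop, where its top is still 4 mm above the collar.
- red_key_top (a point): round red push key (cancel), 30 mm across, in a black collar 46 mm across. The point is the centre of its top face, 57 mm above the board when up; z up, y along the row of keys, x across it. Spring key: 6 mm travel straight down, 1.5 N to start, 5 N at the stop, where its top is still 4 mm above the collar. Not to be pressed.

How it is judged:
On the way, in this order (a step that is already met when the one before it is completed fails the run):
1. the blue key is pressed down, the other three are up (height (world z) of blue_key_top below 0.0525 m and height (world z) of each of yellow_key_top, green_key_top, red_key_top above 0.055 m), for 0.1 s.
2. the yellow key is pressed down, the other three are up (height (world z) of yellow_key_top below 0.0525 m and height (world z) of each of blue_key_top, green_key_top, red_key_top above 0.055 m), for 0.1 s.
3. the green key is pressed down, the other three are up (height (world z) of green_key_top below 0.0525 m and height (world z) of each of blue_key_top, yellow_key_top, red_key_top above 0.055 m), for 0.1 s.
At the end, for the whole second after the job is handed in: blue, yellow and green have been pressed in that order (each at least 4.5 mm of its 6 mm travel, held 0.1 s, the others up), and all four keys are back up (within 1.5 mm) (height (world z) of each of blue_key_top, yellow_key_top, green_key_top, red_key_top above 0.0555 m); the robot touches nothing.
It fails at once if the red key is pressed (more than 3 mm) (height (world z) of red_key_top below 0.054 m).
It fails at once if two keys are pressed (more than 3 mm) at the same time (height (world z) of each of blue_key_top, yellow_key_top below 0.054 m or height (world z) of each of yellow_key_top, green_key_top below 0.054 m or height (world z) of each of blue_key_top, green_key_top below 0.054 m).
It also fails if it takes over 48 s, if anything falls off the work surface, if the arm or the gripper's body presses on something with over 40 N, if the wrist force passes 120 N, or if a joint passes its speed limit or range.

ROBOT

A 6-joint arm with a two-finger parallel gripper is mounted at the origin on a cart in front of the work surface, level with it; the furniture and walls round the work are solid. World frame = base frame: x ahead of the robot, y to its left, z up, the work surface at z = 0. Lengths are in m, angles in rad, forces in N, time in s.
With the tool pointing down it reaches from about 0.35 to 0.85 m from the base axis. Payload 8.1 kg.
Tool frame: the origin (TCP) lies midway between the tips of the shut fingers; the grasp point (between the pads) lies 19 mm behind it; z points along the fingers, y is the line along which they close (so a half turn about z gives the same grasp; the last joint's range is limited). The gripper opens to 93 mm and grips with 3 to 60 N. Pads are 15 mm wide; open, the fingers measure 128 mm over their backs; the gripper's body (75 mm by 188 mm) begins 65 mm behind the grasp point.
Start: joints at [-1.313, 0.13, 1.488, -0, 1.523, -0.085], TCP at [0.202, -0.565, 0.219] pointing down, gripper open.
Joint ranges: [-2.96, 2.96], [-0.89, 2.26], [0.02, 2.5], [-1.34, 4.48], [0, 2.73], [-2.66, 2.66]. Speed limits (rad/s): [2.39, 2.39, 2.79, 3.14, 3.14, 3.14].

INTERFACE

Orientations are given as a rotation vector (axis times angle).
In Python, from plant import read_state, read_camera, get_calibration, close_job gives the robot as it stands.
- The arm moves only by the shell command python3 -m crank 'ROWS' [FORCE]. ROWS is JSON, a list that holds one entry, the list of rows, each a list of 7 numbers: the gripper's target within -1 to 1 (fully open at 1, half-way at 0, shut at -1), then the shift along the tool's x, y, z as a fraction of full scale, then the turn, a rotation vector about the tool's x, y, z as a fraction of full scale. In form: [[[grip, x, y, z, rx, ry, rz], ...]]. A call has exactly 5 rows; each row is the pose to reach, as a shift and turn from the pose commanded when the call began, along the tool's axes at that moment; what a row does not reach only later rows make up. Full scale, the value 1, is 0.5 m for a shift and 90 degrees for a turn. A row lasts 1/8 s, in which the tool goes at most 62.5 mm and 10.7 degrees, less where a joint would pass 70% of its speed; a pose out of reach is approached as far as the arm can. A call with a number of a shift or a turn outside -1 to 1 is refused whole. A call with a gripper value outside its range is refused whole. The fingers move at their own pace and stop on an object; FORCE is the grip in N (left out, the last holds). Time passes only in rows, so rows that repeat a pose let the fingers close, or fill a call up. It gives the time, the measured TCP pose, the force, the opening and the grip force at its end, in the units of the state.
- read_state(): the state, without advancing time (a new reading comes with each control period).
- read_camera(name): name is "scene" or "top" or "wrist"; returns the picture (384x512x3 uint8, red, green, blue); there is no depth.
- get_calibration(name): a dict with "fx", "fy", "cx", "cy" (pixels), "eye" and "orientation" of the camera in the world; the wrist camera has in their place "mount" (4x4, takes a point from camera to tool coordinates, whose origin is the TCP and whose axes are the flange's). Camera axes: x right, y down, z forward; pixel columns grow to the right and rows downward; lengths in m; the calibration is good to about 2 mm. A picture is of the moment at which its call begins: read the wrist's pose just before it. get_calibration takes no time and is no camera call.
- close_job(): hands the job in; it is judged then, once.
The state is a dict: "t": time; "q": joint angles; "dq": joint speeds; "joint_torque": joint torques, N m; "tool_pos": TCP position; "orientation": TCP orientation; "force": force on the tool from outside, world axes, zero at the start; "wrist_torque": the same for the moment, N m; "opening": finger opening in m; "gripper_force": force on a finger pad.
Only numpy, scipy, OpenCV 4.12 (cv2) and the standard library are available. Lean on these libraries where they do the work, as an engineer would, in place of code of your own. Each camera call takes 0.05 s, during which the arm holds its last target. There are 200 camera calls.

## Working session

There is one attempt and no reset: what is moved stays moved. The work goes in short steps, Python scripts to look and compute and a shell command to move; the robot and the scene stay as the last step left them, time stands still between calls to the robot, and variables do not carry over. Pictures are saved under pics/ and viewed, at most 10 in all, crops included, and the job is handed in when it is done.

```bash
mkdir -p pics; python3 - <<'E'
from plant import *
import cv2,numpy as np
s=read_state();print(s)
for n in("top","scene"):
    print(get_calibration(n)); cv2.imwrite(f"pics/{n}0.png",read_camera(n)[:,:,::-1])
print(get_calibration("wrist"))
a=np.hstack([cv2.imread("pics/top0.png"),cv2.imread("pics/scene0.png")]);cv2.imwrite("pics/both.png",cv2.resize(a,(800,300)))
E
```

```text
{'t': 0.0, 'q': array([-1.31339108e+00,  1.31149650e-01,  1.48926278e+00,  1.22619228e-05,
        1.52302728e+00, -8.53723023e-02]), 'dq': array([-0.00060993, -0.00042344,  0.0009143 ,  0.00170967,  0.0007621 ,
       -0.0012265 ]), 'joint_torque': array([ 8.19494799e-04, -5.59832740e+01, -4.91768432e+01,  7.66322203e-02,
        3.50205728e-02, -1.65181036e-04]), 'tool_pos': array([ 0.20155711, -0.56452346,  0.21760341]), 'orientation': array([-3.09375059e+00, -5.35486618e-01,  2.29954735e-04]), 'force': array([-0.43652071,  0.36562588, -0.71939061]), 'wrist_torque': array([ 0.05015781, -0.02659443,  0.01829888]), 'gripper_force': 0.0, 'opening': 0.09281093971225372}
{'fx': 371.85866994897026, 'fy': 371.85866994897026, 'cx': 255.28916261766267, 'cy': 190.486825596396, 'eye': array([ 0.48004737, -0.20328057,  0.92078606]), 'orientation': array([-2.21995753,  2.17160559, -0.0292812 ])}
{'fx': 495.4404310431859, 'fy': 495.4404310431859, 'cx': 257.3262231237627, 'cy': 196.58734424225656, 'eye': array([0.14340268, 0.22400784, 0.67726656]), 'orientation': array([-0.98460973,  2.51370485, -1.00400928])}
{'fx': 292.30041170415956, 'fy': 292.30041170415956, 'cx': 258.07193376465256, 'cy': 191.95714186470596, 'mount': array([[-4.81723551e-04, -9.53464069e-01, -3.01506281e-01,
         8.41390774e-02],
       [ 9.99999226e-01, -1.13351142e-04, -1.23926751e-03,
         7.22996226e-04],
       [ 1.14742096e-03, -3.01506644e-01,  9.53463385e-01,
        -1.65822459e-01],
       [ 0.00000000e+00,  0.00000000e+00,  0.00000000e+00,
         1.00000000e+00]])}
```

View pics/top0.png

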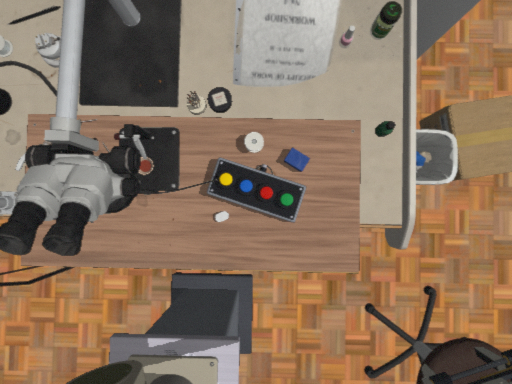

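View pics/scene0.png

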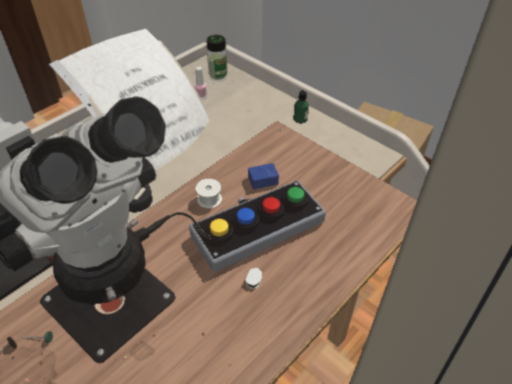

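The top view shows the keys in the order yellow (227,180), blue (247,186), red (267,193), green (288,200). The scene view shows the same order: yellow (219,228), blue (246,216), red (271,205), green (296,195). I'll locate them in both views.

```bash
cat > h.py <<'E'
from plant import *
import cv2,numpy as np
from scipy.spatial.transform import Rotation as R
def cents(img,pts=None):
    hsv=cv2.cvtColor(img,cv2.COLOR_RGB2HSV); out={}
    for c,(lo,hi) in dict(blue=(105,125),yellow=(22,35),green=(50,85),red=(-6,6)).items():
        h=(hsv[:,:,0].astype(int)+90)%180-90 if lo<0 else hsv[:,:,0]
        m=((h>=lo)&(h<=hi)&(hsv[:,:,1]>150)&(hsv[:,:,2]>90)).astype(np.uint8)
        n,_,st,ce=cv2.connectedComponentsWithStats(m)
        out[c]=[(st[i,4],ce[i]) for i in range(1,n) if st[i,4]>60]
    return out
def ray(uv,cal,Rm,eye,z=.057):
    d=Rm@np.array([(uv[0]-cal['cx'])/cal['fx'],(uv[1]-cal['cy'])/cal['fy'],1]); return eye+d*(z-eye[2])/d[2]
def shift(p):  # full-scale units in tool axes for tool to reach p
    s=read_state(); return R.from_rotvec(s['orientation']).inv().apply(np.array(p)-s['tool_pos'])/.5
E
python3 - <<'E'
from h import *
np.set_printoptions(precision=4,suppress=True)
for n in("top","scene"):
    im=cv2.imread(f"pics/{n}0.png")[:,:,::-1].copy();cal=get_calibration(n)
    for c,l in cents(im).items():
        for a,u in l:
            p=ray(u,cal,R.from_rotvec(cal['orientation']).as_matrix(),cal['eye']);print(n,c,a,u.round(1),p[:2],shift([p[0],p[1],.12]))
E
```

```text
top blue 125 [292.7 157.3] [ 0.5927 -0.2778] [ 0.9295 -0.2769  0.196 ]
top blue 68 [419.6 159.3] [ 0.5942 -0.5721] [0.7344 0.2785 0.195 ]
top blue 131 [246.  185.5] [ 0.5246 -0.1705] [ 0.8734 -0.5248  0.1964]
top yellow 144 [225.6 178.8] [ 0.5392 -0.1228] [ 0.9329 -0.6049  0.1966]
top green 119 [286.6 199.1] [ 0.495  -0.2656] [ 0.7536 -0.3657  0.1961]
top red 76 [144.8 165.6] [0.5661 0.0673] [ 1.1114 -0.9449  0.1971]
top red 131 [266.1 192.3] [ 0.5098 -0.2177] [ 0.8137 -0.4459  0.1963]
scene blue 216 [245.4 215. ] [ 0.5216 -0.1663] [ 0.8705 -0.5348  0.1964]
scene yellow 266 [218.7 226.8] [ 0.5357 -0.1183] [ 0.9294 -0.6158  0.1966]
scene red 224 [270.9 204.2] [ 0.5067 -0.2135] [ 0.8108 -0.4558  0.1963]
scene red 91 [110.2 305.3] [0.5446 0.0886] [ 1.0852 -0.9995  0.1972]
```

```bash
python3 -m crank '[[[-1,0.1,-0.06,0,0,0,0],[-1,0.2,-0.12,0,0,0,0],[-1,0.3,-0.18,0,0,0,0],[-1,0.4,-0.24,0,0,0,0],[-1,0.5,-0.3,0,0,0,0]]]' 20; python3 -m crank '[[[-1,0.1,-0.06,0.03,0,0,0],[-1,0.2,-0.12,0.06,0,0,0],[-1,0.3,-0.18,0.1,0,0,0],[-1,0.37,-0.23,0.14,0,0,0],[-1,0.37,-0.23,0.14,0,0,0]]]'
python3 - <<'E'
from h import *
s=read_state();im=read_camera("wrist");cal=get_calibration("wrist");M=cal['mount']
Rt=R.from_rotvec(s['orientation']).as_matrix()
cv2.imwrite("pics/w1.png",im[:,:,::-1]);print(s['tool_pos'],s['opening'],s['force'])
for c,l in cents(im).items():
    for a,u in l:
        p=ray(u,cal,Rt@M[:3,:3],Rt@M[:3,3]+s['tool_pos']);print(c,a,u.round(1),p[:2].round(4),shift([p[0],p[1],.06]).round(3))
E
```

```text
t: 0.72
tool_pos: [0.3875, -0.338, 0.2183]
orientation: [-3.095, -0.535, 0.0]
force: [0.9, 0.1, 0.6]
opening: 0.0477
gripper_force: 0.0
t: 1.35
tool_pos: [0.5219, -0.166, 0.1459]
orientation: [-3.091, -0.542, 0.006]
force: [-0.5, -0.1, -0.4]
opening: 0.001
gripper_force: 0.0
[ 0.52190383 -0.16599923  0.14592327] 0.001009127461427732 [-0.52145013 -0.07668329 -0.38144416]
blue 818 [263.6 192.3] [ 0.5265 -0.1698] [0.008 0.007 0.174]
yellow 152 [215.4 155.2] [ 0.5442 -0.1181] [ 0.076 -0.078  0.174]
red 780 [304.9 222.1] [ 0.5121 -0.2166] [-0.051  0.086  0.174]
```

View pics/w1.png

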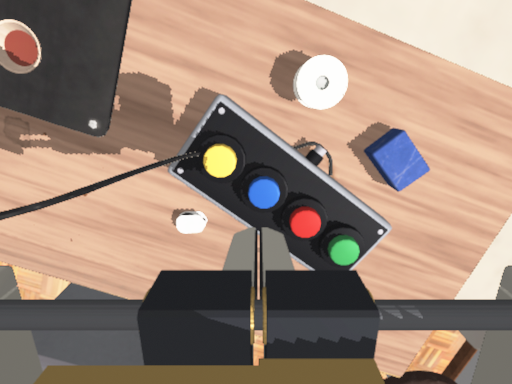

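The wrist view shows blue at (264,192), yellow at (220,160), red at (305,222) and green at (343,250). The shut fingers are about 5 mm off blue, so I'll correct and approach.

```bash
python3 -m crank '[[[-1,0.006,0.006,0.05,0,0,0],[-1,0.006,0.006,0.1,0,0,0],[-1,0.006,0.006,0.15,0,0,0],[-1,0.006,0.006,0.16,0,0,0],[-1,0.006,0.006,0.16,0,0,0]]]'
```

```text
t: 2.02
tool_pos: [0.5261, -0.172, 0.0693]
orientation: [3.095, 0.534, 0.0]
force: [-0.2, -1.0, 0.1]
opening: 0.0003
gripper_force: 0.0
```

```bash
python3 -m crank '[[[-1,0,0,0.016,0,0,0],[-1,0,0,0.028,0,0,0],[-1,0,0,0.037,0,0,0],[-1,0,0,0.037,0,0,0],[-1,0,0,0.037,0,0,0]]]'
```

```text
t: 2.65
tool_pos: [0.5268, -0.1715, 0.0513]
orientation: [3.094, 0.536, 0.002]
force: [-1.8, -0.1, 9.0]
opening: 0.0008
gripper_force: 3.9
```

```bash
python3 -m crank '[[[-1,0,0,-0.04,0,0,0],[-1,0,0,-0.07,0,0,0],[-1,0.03,-0.041,-0.07,0,0,0],[-1,0.059,-0.082,-0.07,0,0,0],[-1,0.059,-0.082,-0.04,0,0,0]]]'
python3 - <<'E'
from h import *
s=read_state();im=read_camera("wrist");cal=get_calibration("wrist");M=cal['mount']
Rt=R.from_rotvec(s['orientation']).as_matrix()
cv2.imwrite("pics/w2.png",im[:,:,::-1]);print(s['tool_pos'],s['force'])
for c,l in cents(im).items():
    for a,u in l:
        p=ray(u,cal,Rt@M[:3,:3],Rt@M[:3,3]+s['tool_pos']);print(c,a,u.round(1),p[:2].round(4))
E
```

```text
t: 3.28
tool_pos: [0.542, -0.1217, 0.072]
orientation: [3.094, 0.539, 0.005]
force: [0.2, -0.1, -0.4]
opening: 0.0005
gripper_force: 0.0
[ 0.54195279 -0.12171771  0.07203845] [ 0.17489122 -0.10043006 -0.357565  ]
blue 789 [312.7 260.1] [ 0.5333 -0.166 ]
yellow 621 [255.9 219.2] [ 0.5491 -0.1181]
red 185 [373.3 291.4] [ 0.5245 -0.2175]
```

View pics/w2.png

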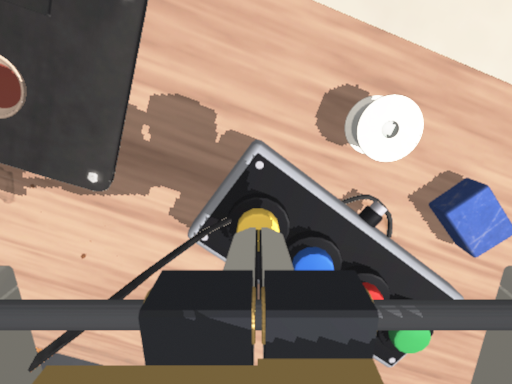

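The fingers are centred on yellow (257,222), and blue is back up. Pressing yellow now.

```bash
python3 -m crank '[[[-1,0,0,0.016,0,0,0],[-1,0,0,0.03,0,0,0],[-1,0,0,0.04,0,0,0],[-1,0,0,0.04,0,0,0],[-1,0,0,0.04,0,0,0]]]'
```

```text
t: 3.95
tool_pos: [0.5399, -0.1232, 0.0512]
orientation: [3.095, 0.535, -0.001]
force: [-6.7, -0.2, 12.4]
opening: 0.0002
gripper_force: 6.1
```

```bash
python3 -m crank '[[[-1,0,0,-0.06,0,0,0],[-1,0,0,-0.1,0,0,0],[-1,-0.06,0.08,-0.1,0,0,0],[-1,-0.12,0.16,-0.1,0,0,0],[-1,-0.177,0.24,-0.1,0,0,0]]]'; python3 -m crank '[[[-1,0,0,0.03,0,0,0],[-1,0,0,0.06,0,0,0],[-1,0,0,0.06,0,0,0],[-1,0,0,0.06,0,0,0],[-1,0,0,0.06,0,0,0]]]'
python3 - <<'E'
from h import *
im=read_camera("wrist");cv2.imwrite("pics/w3.png",im[:,:,::-1]);print(read_state()['tool_pos'])
E
```

```text
t: 4.58
tool_pos: [0.4968, -0.2669, 0.1006]
orientation: [3.095, 0.536, 0.001]
force: [0.8, 0.2, -0.6]
opening: 0.0004
gripper_force: 0.0
t: 5.2
tool_pos: [0.4978, -0.2649, 0.0707]
orientation: [3.095, 0.537, 0.001]
force: [0.5, -0.5, 0.4]
opening: 0.0003
gripper_force: 0.0
[ 0.49777805 -0.26508161  0.07078106]
```

View pics/w3.png

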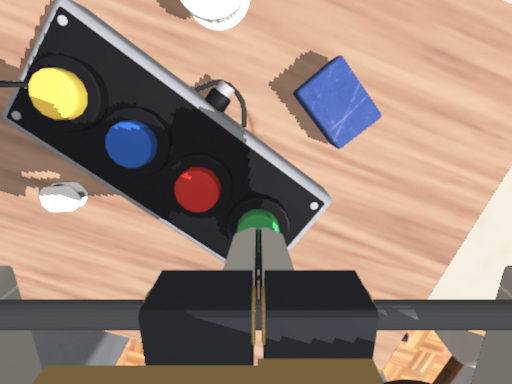

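The fingers sit over green (259,225), and yellow, blue and red are all up. Pressing green, then lifting away.

```bash
python3 -m crank '[[[-1,0,0,0.016,0,0,0],[-1,0,0,0.03,0,0,0],[-1,0,0,0.04,0,0,0],[-1,0,0,0.04,0,0,0],[-1,0,0,0.04,0,0,0]]]'
```

```text
t: 5.88
tool_pos: [0.4974, -0.2654, 0.0512]
orientation: [3.095, 0.536, 0.0]
force: [-3.7, 3.4, 11.5]
opening: 0.0001
gripper_force: 6.0
```

```bash
python3 -m crank '[[[-1,0,0,-0.06,0,0,0],[-1,0,0,-0.12,0,0,0],[-1,0,0,-0.2,0,0,0],[-1,0,0,-0.2,0,0,0],[-1,0,0,-0.2,0,0,0]]]'; python3 -c "
from plant import *
print(read_state()['force'],close_job())"
```

```text
t: 6.5
tool_pos: [0.4967, -0.2652, 0.1493]
orientation: [-3.095, -0.536, 0.001]
force: [-0.8, -0.2, -0.5]
opening: 0.0003
gripper_force: 0.0
the job is handed in; nothing more can be done
[-0.78834515 -0.22629665 -0.4611124 ] None
```

I pressed blue, yellow and green in that order, each down to its stop (tip at about 51 mm, 9–12 N), left red alone, lifted the arm clear and handed the job in at 6.5 s; the judge returned no verdict, and I took no picture after releasing green.

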